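# Seat a carving blank in the corner of the fixture board

### The arm

A 6-joint arm with a two-finger parallel gripper is mounted at the origin on the work surface. World frame = base frame: x ahead of the robot, y to its left, z up, the work surface at z = 0. Lengths are in m, angles in rad, forces in N, time in s.
With the tool pointing down it reaches from about 0.375 to 0.9 m from the base axis. Payload 3.1 kg.
Tool frame: the origin (TCP) lies on the mounting face of the last link; the fingertips stand 182 mm ahead of it and the grasp point (between the pads) lies 164 mm ahead of it; z points along the fingers, y is the line along which they close (so a half turn about z gives the same grasp; the last joint's range is limited). The gripper opens to 87 mm and grips with 3 to 60 N. Pads are 19 mm wide; open, the fingers measure 117 mm over their backs; the gripper's body (75 mm by 190 mm) begins 51 mm behind the grasp point.
Start: joints at [-1.319, 0.527, 1.433, -0, 1.181, -0.178], TCP at [0.261, -0.568, 0.405] pointing down, gripper open.
Joint ranges: [-3.08, 3.08], [-0.75, 2.2], [0.22, 2.44], [-1.43, 4.57], [0, 2.65], [-2.85, 2.85]. Speed limits (rad/s): [2.79, 2.79, 3.14, 3.14, 3.14, 3.14].

### API

Orientations are given as [roll, pitch, yaw] about the fixed x, y, z axes, in that order (R = Rz(yaw) Ry(pitch) Rx(roll)).
In Python, from rig import manip gives the robot as it stands. The module is installed in compiled form; this text tells all that it offers.
- The arm moves only by the tool drive_tool, never from a script. Its arguments are lists of equal length, an entry for each row: "slide": the shift along the world's x, y, z in mm, a list of three; "spin": the turn about the world's z in rad; "claw": the opening, from 0 (shut) to 1 (fully open). A call has 1 to 10 rows; each row is the pose to reach, as a shift and turn from the pose commanded when the call began; what a row does not reach only later rows make up. A row lasts 1/10 s, in which the tool goes at most 50 mm and 8.59 degrees, less where a joint would pass 70% of its speed; a pose out of reach is approached as far as the arm can. A call with a gripper value outside its range is refused whole. The fingers move at their own pace and stop on an object; the grip force is fixed at half the most. Time passes only in rows, so rows that repeat a pose let the fingers close. It gives the time, the measured TCP pose, the force, the opening and the grip force at its end, in the units of the state.
- manip.state(): the state, without advancing time (a new reading comes with each control period).
- manip.snapshot(name): name is "scene" or "top"; returns a dict with "frame" (420x560x3 uint8, red, green, blue), "intrinsics" (3x3 intrinsics, pixels), "extrinsics" (4x4, takes a point from camera to world coordinates). Camera axes: x right, y up, looking along -z (the intrinsics and any distortion apply to the point x, -y, -z); pixel columns grow to the right and rows downward; lengths in m; the calibration is good to about 2 mm. A picture is of the moment at which its call begins. There is no depth.
- manip.close_job(): hands the job in; it is judged then, once.
Trained networks look in the newest picture that a camera, given by its name, has taken for a name from the list of things; names that differ only in an ending like _2 or _b are one class to them, and where a whole thing is asked for, a point or a joint stands for the part that bears it (a point fixed in the world has none). Each returns a list of dicts, best first, with "p" (0 to 1); they miss things now and then, are a little off and sometimes report something else, mostly with a low value. They report only what shows in the picture. A call takes as long as a camera call. They do not tell look-alikes from the thing itself.
- manip.search_frame(name, camera): "box" ([left, top, right, bottom] in pixels, round what is visible of it).
The state is a dict: "clock": time; "qpos": joint angles; "qvel": joint speeds; "effort": joint torques, N m; "tcp_pos": TCP position; "eef_rot": TCP orientation; "contact_force": force on the tool from outside, world axes, zero at the start; "ft_torque": the same for the moment, N m; "grip_width": opening from 0.0 (shut) to 1.0 (fully open); "grip_force": force on a finger pad.
Only numpy, scipy, OpenCV 4.12 (cv2) and the standard library are available. Lean on these libraries where they do the work, as an engineer would, in place of code of your own. Each camera call takes 0.05 s, during which the arm holds its last target. There are 200 camera calls.

### The job

With the fingertips, push the loose plain blank flat against the long rail of the fixture board while it is still out in the open middle, then slide it along the rail into the end corner that is still empty, until it sits fully home against both the rail and the end stop, and leave it there. Only push or drag it: do not lift it or tip it up, and do not let it leave the rail on the way. Leave the finished blank in the other corner, the gouge, the mallet and the glue bottle where they are.

Things in the scene. Friction and masses are not known exactly. Their poses are not given: they have to be found in the camera images.
- board: Fixed dark wooden fixture board, 160 (x) by 440 (y) by 18 mm thick, on the bench, carrying a long rail, two end stops and two short cheeks, all 12 mm high (tops 30 mm above the bench). Origin at the centre of its underside; x across it towards the rail, away from the robot; y along the rail, to the left; z up. One end corner holds the finished blank, the other is empty (either may be).
- rail (a point): Middle of the top inner edge of the long rail, at board x = 45, y = 0, 30 mm above the bench. The rail is 20 mm thick and runs the whole length of the board's far side.
- corner_left (a point): Where rail, left end stop and board top meet: board x = 45, y = +200 mm. A round-nosed cheek parallel to the rail reaches 28 mm from the stop towards the middle; its inner face is at x = -6 mm, it is 16 mm thick. So the pocket is 51 mm wide and open to the middle. A blank fully home lies lengthwise along the rail, centre at x = 22.5, y = +165 mm, over half its length clear of the cheek.
- corner_right (a point): The same corner mirrored at the right end: board x = 45, y = -200 mm; a blank fully home has its centre at x = 22.5, y = -165 mm. A veneer liner under 1 mm thick lies in whichever corner is empty and is no obstacle.
- blank: The loose plain blank: light limewood block 45 (x) by 70 (y) by 25 mm high with flat sides and a flat top marked with two thin crossing pencil lines, 40 to 80 g; origin at the centre of its underside, y along its length. It starts askew on the open middle of the board, away from the rail, on the robot's side; its two ends are alike.
- rosette: The finished blank: same block (45 by 70 by 25 mm) with a small carved rosette of eight petals standing 4 mm up from its top, loose, lying in one of the two corners; origin at the centre of its underside. Must stay.
- gouge: Carving gouge lying on the bench beyond the rail, 230 mm long, 24 mm high; origin on the bench under its ferrule, x towards the blade. Must stay.
- mallet: Round carver's mallet standing on its head, to the right of the board, 92 mm across, 215 mm tall; origin at the centre of its underside. Must stay.
- glue: White glue bottle with a cap, standing to the left of the board, 52 mm across, 100 mm tall; origin at the centre of its underside. Must stay.
Not all that is in view belongs to the job. Leave any blue, green or purple look-alike of the blank alone.

How it is judged:
By the outcome, as a careful person would: the job done as asked, in the order asked, and still so for the second after the job is handed in, with the robot touching nothing.
It also fails if it takes over 58 s, if anything falls off the work surface, if the arm or the gripper's body presses on something with over 40 N, if the wrist force passes 120 N, or if a joint passes its speed limit or range.

## Working session

There is one attempt and no reset: what is moved stays moved. The work goes in short steps, Python scripts to look and compute and a tool call to move; the robot and the scene stay as the last step left them, time stands still between calls to the robot, and variables do not carry over. Pictures are saved under pics/ and viewed, at most 10 in all, crops included, and the job is handed in when it is done.

Besides the shell and the picture viewer there is one more tool, called after ">>>" in YAML: its name, and indented under it one key for each argument. drive_tool: Moves the arm, as the interface text tells. Its arguments: {"type":"object","properties":{"slide":{"type":"array","items":{"type":"array","items":{"type":"number"}}},"spin":{"type":"array","items":{"type":"number"}},"claw":{"type":"array","items":{"type":"number"}}},"required":["slide","spin","claw"]}

```bash
mkdir -p pics; cat > h.py <<'E'
import numpy as np, cv2
from rig import manip
def ray(s,u,v,z):
    K=np.array(s["intrinsics"]);T=np.array(s["extrinsics"])
    d=np.linalg.inv(K)@[u,v,1]; d=T[:3,:3]@[d[0],-d[1],-d[2]]; o=T[:3,3]
    return o+d*(z-o[2])/d[2]
def proj(s,p):
    K=np.array(s["intrinsics"]);T=np.array(s["extrinsics"])
    c=T[:3,:3].T@(np.array(p)-T[:3,3]); q=K@[c[0],-c[1],-c[2]]; return q[:2]/q[2]
def snap(n,f=None):
    s=manip.snapshot(n)
    if f: cv2.imwrite("pics/"+f,cv2.cvtColor(s["frame"],cv2.COLOR_RGB2BGR))
    return s
E
python3 - <<'E'
from h import *
for c in("top","scene"):
    s=snap(c,c+"0.png"); print({k:s[k] for k in s if k!="frame"})
    for n in("board","blank","rosette","gouge","mallet","glue"):
        print(c,n,[(np.round(d["box"]),round(d["p"],2)) for d in manip.search_frame(n,c)][:3])
print(manip.state())
E
```

```text
{'intrinsics': array([[528.14861145,   0.        , 277.48319528],
       [  0.        , 528.14861145, 206.02245866],
       [  0.        ,   0.        ,   1.        ]]), 'extrinsics': array([[ 0.00920046,  0.99849782, -0.05401352,  0.50802662],
       [-0.9999463 ,  0.00892923, -0.00526054,  0.00539129],
       [-0.00477034,  0.05405902,  0.99852635,  1.49263816],
       [ 0.        ,  0.        ,  0.        ,  1.        ]])}
top board [(array([201., 166., 368., 235.]), 0.79)]
top blank [(array([285., 200., 315., 221.]), 0.76), (array([284., 248., 308., 274.]), 0.75), (array([225., 250., 248., 270.]), 0.75)]
top rosette [(array([213., 175., 241., 194.]), 0.71)]
top gouge [(array([264., 137., 348., 147.]), 0.63), (array([213., 175., 240., 194.]), 0.18)]
top mallet [(array([421., 164., 462., 200.]), 0.97), (array([199., 164., 368., 237.]), 0.66)]
top glue [(array([130., 172., 158., 194.]), 0.72)]
{'intrinsics': array([[493.47417021,   0.        , 271.05892859],
       [  0.        , 493.47417021, 208.60605984],
       [  0.        ,   0.        ,   1.        ]]), 'extrinsics': array([[
[... 662 characters left out ...]
., 332., 217.]), 0.51)]
{'clock': 0.7, 'qpos': array([-1.31850282e+00,  5.27448710e-01,  1.43267727e+00, -1.70715580e-05,
        1.18141344e+00, -1.78472352e-01]), 'qvel': array([-0.001025  ,  0.0010481 , -0.00155142,  0.0019934 ,  0.00023548,
       -0.0014077 ]), 'effort': array([-6.68182674e-04, -4.39869010e+01, -1.76949298e+01,  6.35227631e-02,
        5.02579508e-02, -2.19089515e-06]), 'tcp_pos': array([ 0.26101448, -0.56786404,  0.4047872 ]), 'eef_rot': array([3.14154307e+00, 2.49940083e-05, 4.30772337e-01]), 'contact_force': array([-0.94773586,  0.70278776,  0.21098306]), 'ft_torque': array([ 0.02154712, -0.01281299, -0.00441437]), 'grip_force': 0.0, 'grip_width': 1.0012397734499374}
```

View pics/top0.png

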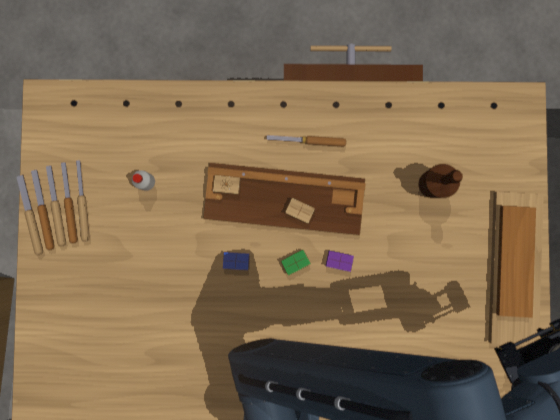

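View pics/scene0.png

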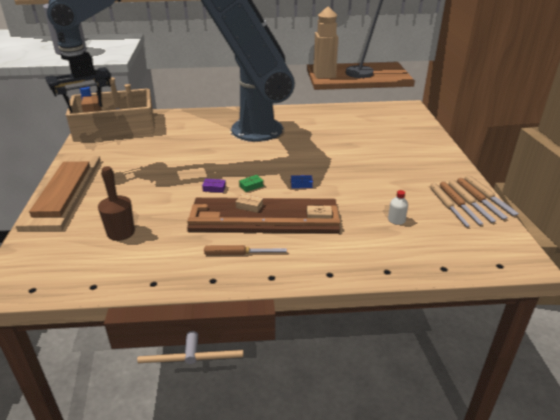

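The top view shows the board at about (284,200), with the rosette in its left corner at (227,184). The right corner at (343,197) is empty apart from the liner. Blank candidates are light limewood at (300,210), green (295,262), purple (340,261) and blue (236,261). Only the limewood one at (300,210) fits: it is plain and lies on the board. I'll check it in an enlarged crop.

```bash
python3 - <<'E'
from h import *
s=snap("top"); f=cv2.cvtColor(s["frame"],cv2.COLOR_RGB2BGR)
c=cv2.resize(f[155:245,195:375],None,fx=4.4,fy=4.4,interpolation=cv2.INTER_CUBIC)
cv2.imwrite("pics/crop1.png",c)
h=cv2.cvtColor(f,cv2.COLOR_BGR2HSV)
print(h[210,300],f[210,300],f[220,270],f[184,216],f[197,343])
m=((f[:,:,2]>150)).astype(np.uint8); r=np.zeros_like(m); r[196:226,280:320]=m[196:226,280:320]
n,l,st,_=cv2.connectedComponentsWithStats(r); i=1+np.argmax(st[1:,4]); print(st[i])
ys,xs=np.where(l==i)
print(cv2.minAreaRect(np.c_[xs,ys].astype(np.float32)))
P=np.array([ray(s,x,y,.043)[:2] for x,y in zip(xs,ys)])
(rc,sz,a)=cv2.minAreaRect((P*1000).astype(np.float32)); print(rc,sz,a, cv2.boxPoints((rc,sz,a)))
E
```

```text
[ 16 123 139] [ 72 107 139] [36 59 93] [ 98 140 171] [ 57 102 148]
[286 199  28  24 367]
((299.60003662109375, 210.30001831054688), (24.59674835205078, 15.205260276794434), 26.56505012512207)
(575.246826171875, -47.826148986816406) (67.52220153808594, 41.84256362915039) 63.94526672363281 [[541.6228   -68.967026]
 [579.21313  -87.34552 ]
 [608.87085  -26.685272]
 [571.2805    -8.306778]]
```

View pics/crop1.png

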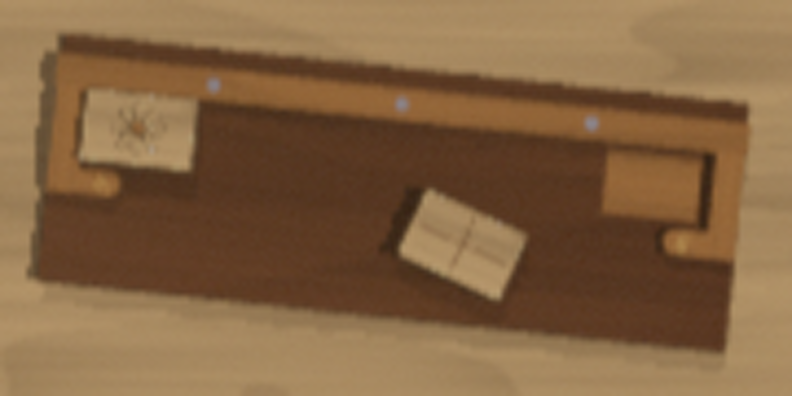

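The crop confirms it: a plain limewood block with crossing pencil lines, centre at crop (462,245). The rosette is at the left, and the right pocket (655,185) holds only the liner.

```bash
python3 - <<'E'
from h import *
s=snap("top")
R=lambda x,y,z: ray(s,195+(x+.5)/4.4-.5,155+(y+.5)/4.4-.5,z)[:2]*1000
ol,orr=R(60,52,.03),R(748,122,.03)   # rail outer top corners: board(65,+-220)
nl,nr=R(35,280,.018),R(722,351,.018) # near top: board(-80,+-220)
for a,b in((ol,orr),(nl,nr)): print(a,b,np.linalg.norm(a-b),np.degrees(np.arctan2(-(a-b)[0],(a-b)[1])))
src=np.array([[65,220],[65,-220],[-80,220],[-80,-220]],float); dst=np.array([ol,orr,nl,nr])
sc,dc=src.mean(0),dst.mean(0); U,_,V=np.linalg.svd((src-sc).T@(dst-dc)); Rm=(U@V).T
t=dc-Rm@sc; print("origin",t,"yaw",np.degrees(np.arctan2(Rm[1,0],Rm[0,0]))); print((src@Rm.T+t)-dst)
c=np.array([575.25,-47.8]); print("blank in board",Rm.T@(c-t))
for p in([22.5,165],[22.5,-165],[45,-200],[-6,-186]): print(p,Rm@p+t)
# check with rosette: center crop
print("ros", Rm.T@(R(138,130,.043)-t), "liner edge",Rm.T@(R(605,180,.018)-t), "blankcorners",[Rm.T@(R(x,y,.043)-t) for x,y in((428,188),(527,235),(500,300),(399,248))])
print("rail edges",[Rm.T@(R(x,y,.03)-t) for x,y in((214,101),(402,119),(592,139))])
E
```

```text
[695.89684529 207.0268299 ] [ 655.19107681 -228.33922766] 437.2648667176134 -5.341500594438702
[551.7027051  222.19687488] [ 510.68212454 -213.84930444] 437.97141291427334 -5.374222973908192
origin [610.83480526  -3.94804894] yaw -5.40790195787221
[[ 0.38267884  1.9199309 ]
 [-0.37962352 -0.75556105]
 [ 0.22221748  0.41550017]
 [-0.22527279 -1.57987002]]
blank in board [-31.29356232 -47.01047685]
[22.5, 165] [648.78518378 158.19700577]
[22.5, -165] [ 617.68413066 -170.33415636]
[45, -200] [ 636.78538608 -207.29889688]
[-6, -186] [ 587.33182691 -188.55468482]
ros [ 19.49910483 162.05070839] liner edge [  20.47731739 -134.13106429] blankcorners [array([  1.99162932, -22.33565703]), array([-20.90048942, -86.81243118]), array([-63.01228835, -74.11695443]), array([-37.22906306,  -8.15526827])]
rail edges [array([ 43.8479447 , 117.67957804]), array([44.71571997, -1.73884097]), array([  44.45102801, -122.34425956])]
```

>>> drive_tool:
  slide:
    - [253,521,0]
    - [253,521,0]
    - [253,521,0]
    - [253,521,0]
    - [253,521,0]
    - [253,521,0]
    - [253,521,0]
    - [253,521,0]
    - [253,521,0]
    - [253,521,0]
  spin: [-0.525,-0.525,-0.525,-0.525,-0.525,-0.525,-0.525,-0.525,-0.525,-0.525]
  claw: [0.45,0.45,0.45,0.45,0.45,0.45,0.45,0.45,0.45,0.45]

```text
clock: 1.8
tcp_pos: [0.4801, -0.1162, 0.4051]
eef_rot: [3.141, -0.001, -0.094]
contact_force: [1.1, -1.6, 1.0]
grip_width: 0.455
grip_force: 0.0
```

>>> drive_tool:
  slide:
    - [10,20,0]
    - [10,20,0]
    - [10,20,0]
    - [10,20,0]
  spin: [0,0,0,0]
  claw: [0.45,0.45,0.45,0.45]

```text
clock: 2.2
tcp_pos: [0.4892, -0.099, 0.4048]
eef_rot: [3.141, 0.0, -0.095]
contact_force: [1.0, -0.4, 0.5]
grip_width: 0.449
grip_force: 0.0
```

>>> drive_tool:
  slide:
    - [25,52,0]
    - [25,52,0]
    - [25,52,-50]
    - [25,52,-100]
    - [25,52,-140]
    - [25,52,-165]
    - [25,52,-180]
    - [25,52,-190]
    - [25,52,-200]
    - [25,52,-200]
  spin: [0,0,0,0,0,0,0,0,0,0]
  claw: [0.45,0.45,0.45,0.45,0.45,0.45,0.45,0.45,0.45,0.45]

```text
clock: 3.2
tcp_pos: [0.5142, -0.0467, 0.2041]
eef_rot: [-3.141, 0.001, -0.095]
contact_force: [-0.4, 0.1, -0.5]
grip_width: 0.451
grip_force: 0.0
```

```bash
python3 - <<'E'
from h import *
s=snap("scene"); f=cv2.cvtColor(s["frame"],cv2.COLOR_RGB2BGR)
cv2.imwrite("pics/s1.png",cv2.resize(f[120:250,170:360],None,fx=4,fy=4,interpolation=cv2.INTER_CUBIC))
print(manip.state()["tcp_pos"],manip.state()["contact_force"])
E
```

```text
[ 0.51446233 -0.04655888  0.20475592] [-0.72020492 -0.86850116 -0.14634532]
```

View pics/s1.png

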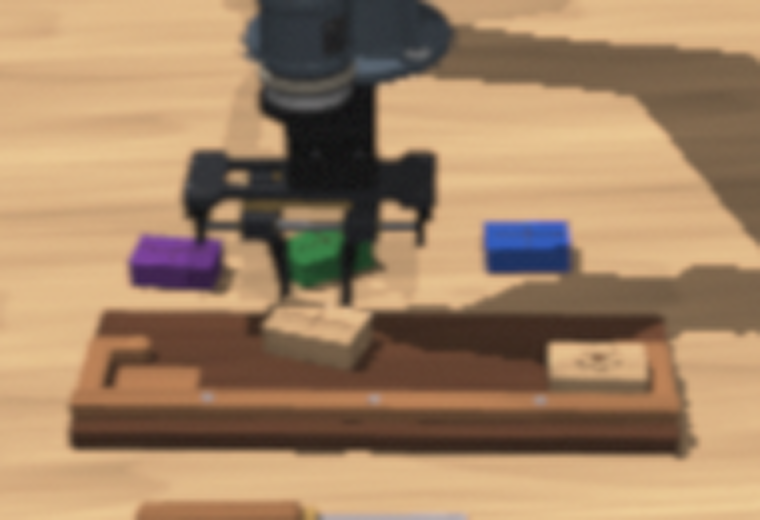

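The two fingertips, at crop (285,300) and (347,300), stand clear behind the askew blank at (318,335). I'll push toward the rail.

>>> drive_tool:
  slide:
    - [6,-0.6,0]
    - [12,-1.1,0]
    - [18,-1.7,0]
    - [24,-2.3,0]
    - [30,-2.8,0]
    - [36,-3.4,0]
    - [42,-4,0]
    - [48,-4.5,0]
    - [54,-5.1,0]
    - [60,-5.7,0]
  spin: [0,0,0,0,0,0,0,0,0,0]
  claw: [0.45,0.45,0.45,0.45,0.45,0.45,0.45,0.45,0.45,0.45]

```text
clock: 4.25
tcp_pos: [0.5748, -0.0518, 0.2047]
eef_rot: [-3.141, 0.0, -0.094]
contact_force: [-0.9, 0.2, 0.7]
grip_width: 0.45
grip_force: 0.3
```

>>> drive_tool:
  slide:
    - [3,-0.3,0]
    - [6,-0.6,0]
    - [9,-0.9,0]
    - [12,-1.1,0]
    - [14,-1.3,0]
  spin: [0,0,0,0,0]
  claw: [0.45,0.45,0.45,0.45,0.45]

```text
clock: 4.75
tcp_pos: [0.5888, -0.0532, 0.2047]
eef_rot: [3.142, -0.001, -0.094]
contact_force: [-1.1, 0.5, -0.2]
grip_width: 0.447
grip_force: 0.2
```

```bash
python3 - <<'E'
from h import *
s=snap("scene"); f=cv2.cvtColor(s["frame"],cv2.COLOR_RGB2BGR)
cv2.imwrite("pics/s2.png",cv2.resize(f[120:250,170:360],None,fx=4,fy=4,interpolation=cv2.INTER_CUBIC))
print(manip.state()["tcp_pos"],manip.state()["contact_force"])
E
```

```text
[ 0.58904223 -0.05320802  0.20478574] [ 0.19732208  0.15102036 -0.61259796]
```

View pics/s2.png

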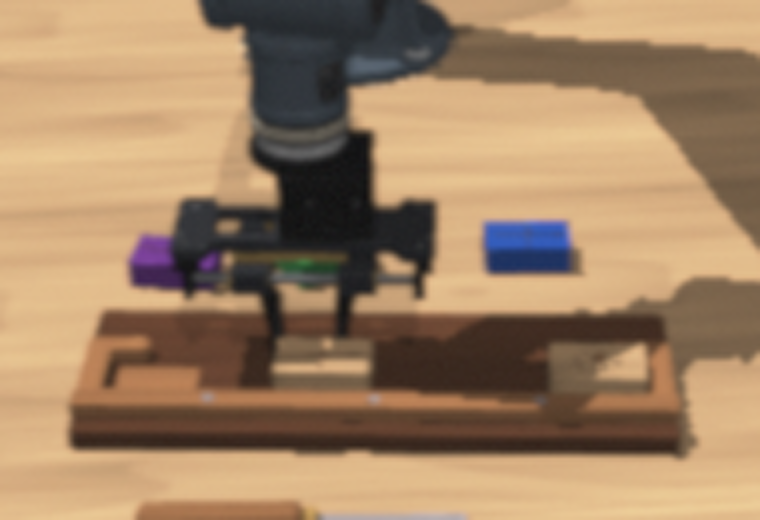

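The blank at crop (322,362) is now parallel to the rail and almost touching it. I'll press gently until the force rises.

>>> drive_tool:
  slide:
    - [1.5,-0.1,0]
    - [3,-0.3,0]
    - [4.5,-0.4,0]
    - [6,-0.6,0]
    - [6,-0.6,0]
  spin: [0,0,0,0,0]
  claw: [0.45,0.45,0.45,0.45,0.45]

```text
clock: 5.3
tcp_pos: [0.5936, -0.0536, 0.2046]
eef_rot: [-3.141, 0.003, -0.094]
contact_force: [-4.2, -0.5, 3.1]
grip_width: 0.449
grip_force: 2.2
```

>>> drive_tool:
  slide:
    - [1.5,-0.1,0]
    - [3,-0.3,0]
    - [3,-0.3,0]
  spin: [0,0,0]
  claw: [0.45,0.45,0.45]

```text
clock: 5.6
tcp_pos: [0.5948, -0.0537, 0.2046]
eef_rot: [-3.141, 0.009, -0.093]
contact_force: [-9.7, -1.1, 8.2]
grip_width: 0.454
grip_force: 4.7
```

```bash
python3 - <<'E'
from h import *
t=np.array([610.83,-3.95]);a=np.radians(-5.4);Rm=np.array([[np.cos(a),-np.sin(a)],[np.sin(a),np.cos(a)]])
st=manip.state();print(st["tcp_pos"],st["contact_force"],Rm.T@(st["tcp_pos"][:2]*1000-t))
for c in("scene","top"):
    s=snap(c)
    for d in manip.search_frame("blank",c):
        l,tp,r,b=d["box"]; print(c,np.round(d["box"]),round(d["p"],2),np.round(Rm.T@(ray(s,(l+r)/2,(tp+b)/2,.035)[:2]*1000-t)))
# blank end edges from scene: project candidate right/left ends
    f=cv2.cvtColor(s["frame"],cv2.COLOR_RGB2BGR)
    if c=="scene":
        cv2.imwrite("pics/s3.png",cv2.resize(f[185:240,180:350],None,fx=4.5,fy=4.5,interpolation=cv2.INTER_CUBIC))
        for by in(-82,-12):
            w=Rm@[45,by]+t; print(by,(proj(s,[*(w/1000),.043])-[180,185])*4.5)
E
```

```text
[ 0.59475978 -0.05369101  0.20458591] [-9.67129411 -1.10146545  8.23128759] [-11.31785373 -51.03260118]
scene [290. 174. 316. 190.] 0.7 [-145.  123.]
scene [243. 188. 253. 189.] 0.56 [-106.  -52.]
scene [241. 203. 267. 217.] 0.54 [ 14. -25.]
scene [204. 177. 227. 196.] 0.54 [-115. -156.]
scene [203. 247. 289. 257.] 0.3 [207. -36.]
-82 [242.58761559 129.47057031]
-12 [351.44553966 130.31635928]
top [325. 251. 351. 270.] 0.95 [-158. -166.]
```

View pics/s3.png

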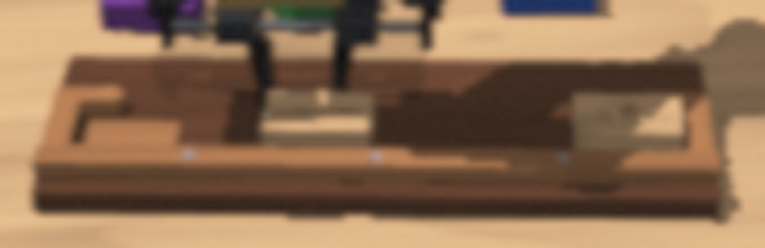

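The blank's far edge runs crop x 260–372, flat along the rail with about 10 N on it and still in the open middle. Its left end is near board y ≈ 0. Next I'll back off, lift clear and shut the fingers, then go to the left end face.

>>> drive_tool:
  slide:
    - [-4,0.4,0]
    - [-20,2,0]
    - [-25,2.4,30]
    - [-25,2.4,75]
    - [0,40,75]
    - [31,85,75]
    - [31,85,75]
    - [31,85,75]
    - [31,85,75]
  spin: [0,0,0,0,0,0,0,0,0]
  claw: [0.45,0.45,0.45,0.2,0,0,0,0,0]

```text
clock: 6.7
tcp_pos: [0.6281, 0.0307, 0.2793]
eef_rot: [3.141, 0.0, -0.094]
contact_force: [-0.2, -0.5, -0.1]
grip_width: 0.032
grip_force: 0.0
```

```bash
python3 - <<'E'
from h import *
t=np.array([610.83,-3.95]);a=np.radians(-5.4);Rm=np.array([[np.cos(a),-np.sin(a)],[np.sin(a),np.cos(a)]])
st=manip.state();print(st["tcp_pos"],st["contact_force"],st["grip_width"],Rm.T@(st["tcp_pos"][:2]*1000-t))
s=snap("scene");f=cv2.cvtColor(s["frame"],cv2.COLOR_RGB2BGR)
cv2.imwrite("pics/s4.png",cv2.resize(f[130:240,180:350],None,fx=4.5,fy=4.5,interpolation=cv2.INTER_CUBIC))
for p in([45,-70],[45,0],[0,-70],[0,0]):
    w=Rm@p+t; print(p,(proj(s,[*(w/1000),.043])-[180,130])*4.5)
E
```

```text
[0.62808848 0.03065602 0.27932096] [-0.18137325 -0.50175296 -0.09650782] 0.03208600004833222 [13.92516709 36.07660789]
[45, -70] [261.22888791 377.11540664]
[45, 0] [370.13533259 377.96157261]
[0, -70] [266.77326621 337.89127853]
[0, 0] [372.92258693 338.66624295]
```

View pics/s4.png

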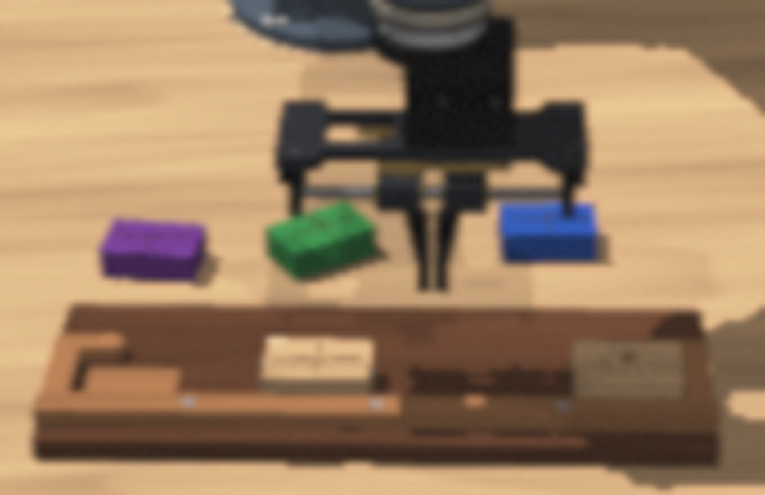

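The blank occupies board x 0–45, y −70 to 0; my projected corners match the picture within 1–2 mm, so it is flush with the rail. Next I'll descend beside its left end and start pushing along the rail.

>>> drive_tool:
  slide:
    - [0,0,-40]
    - [0,0,-65]
    - [0,0,-75]
    - [0,0,-75]
    - [-0.8,-8,-75]
    - [-1.6,-16,-75]
    - [-2.3,-24,-75]
    - [-2.7,-28,-75]
  spin: [0,0,0,0,0,0,0,0]
  claw: [0,0,0,0,0,0,0,0]

```text
clock: 7.55
tcp_pos: [0.626, 0.0017, 0.2058]
eef_rot: [3.141, -0.002, -0.095]
contact_force: [-0.4, -1.4, 0.0]
grip_width: 0.005
grip_force: 0.0
```

>>> drive_tool:
  slide:
    - [-0.1,-3,0]
    - [-0.2,-7,0]
    - [-0.4,-12,0]
    - [-0.6,-18,0]
    - [-0.8,-24,0]
    - [-1,-30,0]
    - [-1.2,-36,0]
    - [-1.4,-42,0]
    - [-1.6,-48,0]
    - [-1.8,-54,0]
  spin: [0,0,0,0,0,0,0,0,0,0]
  claw: [0,0,0,0,0,0,0,0,0,0]

```text
clock: 8.55
tcp_pos: [0.6226, -0.0503, 0.2045]
eef_rot: [-3.139, 0.005, -0.095]
contact_force: [-3.2, 7.0, 5.9]
grip_width: 0.001
grip_force: 3.8
```

```bash
python3 - <<'E'
from h import *
t=np.array([610.83,-3.95]);a=np.radians(-5.4);Rm=np.array([[np.cos(a),-np.sin(a)],[np.sin(a),np.cos(a)]])
st=manip.state();print(st["tcp_pos"],st["contact_force"],Rm.T@(st["tcp_pos"][:2]*1000-t))
s=snap("scene");f=cv2.cvtColor(s["frame"],cv2.COLOR_RGB2BGR)
cv2.imwrite("pics/s5.png",cv2.resize(f[130:240,180:350],None,fx=4.5,fy=4.5,interpolation=cv2.INTER_CUBIC))
E
```

```text
[ 0.62258945 -0.05029636  0.20452972] [-3.24944177  7.00965574  5.93065545] [ 16.0688361  -45.03401137]
```

View pics/s5.png

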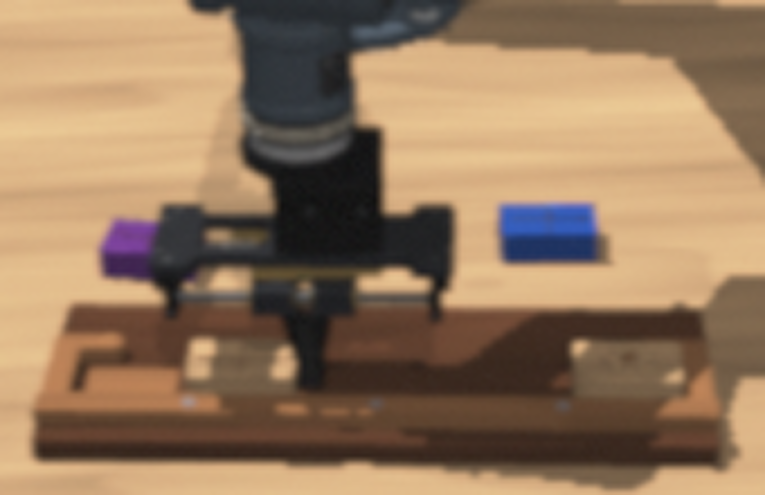

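The blank, crop x 185–298, is sliding along the rail with no visible gap. I'll continue.

>>> drive_tool:
  slide:
    - [-0.3,-6,0]
    - [-0.5,-12,0]
    - [-0.8,-18,0]
    - [-1,-24,0]
    - [-1.3,-30,0]
    - [-1.6,-36,0]
    - [-1.8,-42,0]
    - [-2.1,-48,0]
    - [-2.3,-53,0]
    - [-2.6,-58,0]
  spin: [0,0,0,0,0,0,0,0,0,0]
  claw: [0,0,0,0,0,0,0,0,0,0]

```text
clock: 9.6
tcp_pos: [0.6185, -0.1068, 0.2042]
eef_rot: [-3.136, 0.011, -0.095]
contact_force: [-5.8, 10.7, 7.5]
grip_width: 0.003
grip_force: 5.6
```

>>> drive_tool:
  slide:
    - [-0.2,-4,0]
    - [-0.3,-7,0]
    - [-0.5,-10,0]
    - [-0.6,-13,0]
    - [-0.7,-15,0]
  spin: [0,0,0,0,0]
  claw: [0,0,0,0,0]

```text
clock: 10.1
tcp_pos: [0.6175, -0.1214, 0.2041]
eef_rot: [-3.135, 0.012, -0.095]
contact_force: [-6.0, 10.5, 6.6]
grip_width: 0.006
grip_force: 4.7
```

>>> drive_tool:
  slide:
    - [-0.1,-2,0]
    - [-0.2,-4,0]
    - [-0.3,-6,0]
    - [-0.3,-7,0]
    - [-0.4,-8,0]
    - [-0.4,-8,0]
  spin: [0,0,0,0,0,0]
  claw: [0,0,0,0,0,0]

```text
clock: 10.7
tcp_pos: [0.617, -0.1279, 0.2041]
eef_rot: [-3.133, 0.013, -0.096]
contact_force: [-4.4, 16.2, 9.6]
grip_width: 0.002
grip_force: 8.3
```

>>> drive_tool:
  slide:
    - [-0.1,-1.5,0]
    - [-0.1,-3,0]
    - [0.2,-4,0]
    - [0.2,-4,0]
  spin: [0,0,0,0]
  claw: [0,0,0,0]

```text
clock: 11.1
tcp_pos: [0.6172, -0.129, 0.2041]
eef_rot: [-3.127, 0.014, -0.097]
contact_force: [-3.3, 25.8, 11.4]
grip_width: 0.006
grip_force: 13.3
```

The advance has stalled and the force has risen to 26 N, so the blank is against the stop. I'll retreat.

>>> drive_tool:
  slide:
    - [0.2,3,0]
    - [0.5,6,0]
    - [1,14,0]
    - [2.5,30,0]
    - [2.5,30,40]
    - [2.5,30,90]
    - [-40,60,130]
    - [-80,100,130]
    - [-110,140,130]
    - [-110,140,130]
  spin: [0,0,0,0,0,0,0,0,0,0]
  claw: [0,0,0,0,0,0,0,0,0,0]

```text
clock: 12.1
tcp_pos: [0.5071, 0.0068, 0.3352]
eef_rot: [-3.141, 0.003, -0.092]
contact_force: [-0.8, 1.1, -1.2]
grip_width: 0.006
grip_force: 0.0
```

```bash
python3 - <<'E'
from h import *
t=np.array([610.83,-3.95]);a=np.radians(-5.4);Rm=np.array([[np.cos(a),-np.sin(a)],[np.sin(a),np.cos(a)]])
print(manip.state()["tcp_pos"])
ims=[]
for c,(y0,y1,x0,x1) in(("top",(150,240,285,385)),("scene",(180,240,180,280))):
    s=snap(c);f=cv2.cvtColor(s["frame"],cv2.COLOR_RGB2BGR)
    g=cv2.resize(f[y0:y1,x0:x1],None,fx=3.9,fy=3.9,interpolation=cv2.INTER_CUBIC)
    g=cv2.copyMakeBorder(g,0,360-g.shape[0],0,0,cv2.BORDER_CONSTANT); ims.append(g)
    for p in([45,-200],[45,-130],[0,-130],[0,-200]):
        w=Rm@p+t; print(c,p,np.round((proj(s,[*(w/1000),.043])-[x0,y0])*3.9))
    for n in ("blank","rosette","gouge","mallet","glue"): print(n,[(np.round(d["box"]),round(d["p"],2)) for d in manip.search_frame(n,c)][:4])
cv2.imwrite("pics/end.png",np.hstack(ims))
E
```

```text
[0.50708931 0.00676216 0.33517626]
top [45, -200] [284. 150.]
top [45, -130] [185. 140.]
top [0, -130] [179. 203.]
top [0, -200] [278. 213.]
blank [(array([325., 248., 349., 273.]), 0.96), (array([329., 185., 362., 207.]), 0.81), (array([222., 250., 241., 267.]), 0.81), (array([282., 255., 312., 278.]), 0.73)]
rosette [(array([213., 175., 240., 193.]), 0.69)]
gouge [(array([270., 137., 346., 147.]), 0.79)]
mallet [(array([420., 164., 462., 196.]), 0.82)]
glue [(array([133., 169., 156., 193.]), 0.56)]
scene [45, -200] [ 52. 130.]
scene [45, -130] [146. 131.]
scene [0, -130] [153.  97.]
scene [0, -200] [61. 97.]
blank [(array([201., 176., 226., 192.]), 0.78), (array([197., 204., 224., 216.]), 0.74), (array([240., 176., 264., 192.]), 0.61), (array([289., 177., 316., 191.]), 0.53)]
rosette [(array([307., 206., 336., 218.]), 0.87)]
gouge [(array([203., 246., 289., 256.]), 0.75)]
mallet [(array([ 98., 165., 136., 239.]), 0.61)]
glue [(array([388., 189., 409., 227.]), 0.68)]
```

View pics/end.png

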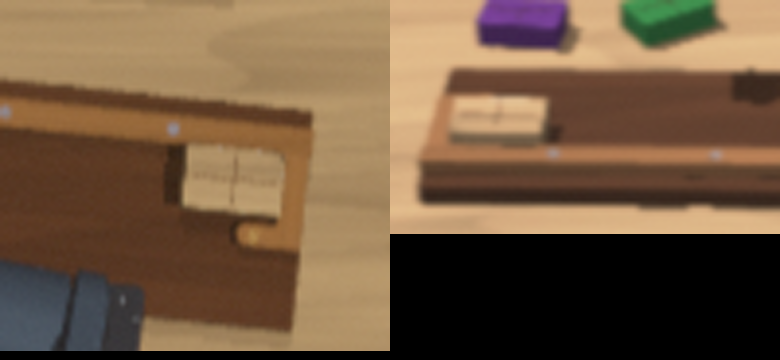

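The blank sits in the right pocket, with its end on the stop at crop x≈283 and its long side on the rail. Its corners match the fully-home prediction to about 1 px in both views. The rosette, gouge, mallet and glue boxes are unchanged, allowing for detector scatter. I'm handing in.

```bash
python3 -c "
from rig import manip
print(manip.close_job())"
```

```text
the job is handed in; nothing more can be done
None
```

I pushed the blank flat against the rail in the open middle, then slid it along the rail into the empty right corner, home against rail and end stop to within about 1 pixel (2–3 mm); nothing else looks moved, and the job is handed in with no verdict returned.

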